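# Brush the stone offcuts off the grinder bed

### The arm

A 7-joint arm with a two-finger parallel gripper is mounted at the origin on the work surface. World frame = base frame: x ahead of the robot, y to its left, z up, the work surface at z = 0. Lengths are in m, angles in rad, forces in N, time in s.
With the tool pointing down it reaches from about 0.425 to 0.8 m from the base axis. Payload 8.3 kg.
Tool frame: the origin (TCP) lies on the centre line of the jaws, within the pads' length; the fingertips stand 8 mm ahead of it and the grasp point (between the pads) lies 11 mm behind it; z points along the fingers, y is the line along which they close (so a half turn about z gives the same grasp; the last joint's range is limited). The gripper opens to 85 mm and grips with 20 to 120 N. Pads are 22 mm wide; open, the fingers measure 114 mm over their backs; the gripper's body (76 mm by 85 mm) begins 54 mm behind the grasp point. The pads swing forward as they close: fully open they stand 13 mm farther back than shut.
Start: joints at [1.168, 0.383, 0.016, 1.37, -0.006, 1.388, -0.046], TCP at [0.208, -0.589, 0.239] pointing down, gripper open.
Joint ranges: [-2.95, 2.95], [-0.25, 2.06], [-1.52, 1.56], [0.18, 2.33], [-1.44, 4.58], [0.02, 2.06], [-3.01, 3.01]. Speed limits (rad/s): [2.39, 2.39, 3.01, 3.01, 3.14, 3.14, 3.14].

### API

Orientations are given as a rotation vector (axis times angle).
In Python, from rig import robot gives the robot as it stands. The module is installed in compiled form; this text tells all that it offers.
- The arm moves only by the tool move_arm, never from a script. Its argument "deltas" is a list of rows, each an object of numbers: "wx", "wy", "wz": the turn, a rotation vector about the tool's x, y, z normalised to -1 to 1, where 1 is 4 degrees; "x", "y", "z": the shift along the tool's x, y, z normalised to -1 to 1, where 1 is 3 cm; "fingers": the closure, from 0 (fully open) to 1 (shut). A call has 1 to 20 rows; each row shifts and turns the commanded pose from where the row before left it, along the tool's axes as they then stand; what a row does not reach is not made up. A row lasts 1/8 s, in which the tool goes at most 62.5 mm and 10.7 degrees, less where a joint would pass 70% of its speed; a pose out of reach is approached as far as the arm can. A call with a number of a shift or a turn outside -1 to 1 is refused whole. A call with a gripper value outside its range is refused whole. The fingers move at their own pace and stop on an object; "grip_force" is the grip in N (left out, the last holds). Time passes only in rows, so rows that do not move let the fingers close. It gives the time, the measured TCP pose, the force, the opening and the grip force at its end, in the units of the state.
- robot.get_obs(): the state, without advancing time (a new reading comes with each control period).
- robot.grab_frame(name): name is "side" or "top"; returns the picture (384x512x3 uint8, red, green, blue); there is no depth.
- robot.camera_model(name): a dict with "fx", "fy", "cx", "cy" (pixels), "view" (4x4, takes a point from world to camera coordinates). Camera axes: x right, y up, looking along -z (the intrinsics and any distortion apply to the point x, -y, -z); pixel columns grow to the right and rows downward; lengths in m; the calibration is good to about 2 mm. A picture is of the moment at which its call begins. camera_model takes no time and is no camera call.
- robot.job_done(): hands the job in; it is judged then, once.
The state is a dict: "clock": time; "qpos": joint angles; "joint_vel": joint speeds; "joint_efforts": joint torques, N m; "ee_pos": TCP position; "tcp_rot": TCP orientation; "wrist_force": force on the tool from outside, world axes, zero at the start; "moment": the same for the moment, N m; "gripper_width": finger opening in m; "grip_force": force on a finger pad.
Only numpy, scipy, OpenCV 4.12 (cv2) and the standard library are available. Lean on these libraries where they do the work, as an engineer would, in place of code of your own. Each camera call takes 0.05 s, during which the arm holds its last target. There are 200 camera calls.

### The job

Take the brush out of its fork rack and, with the brush alone, sweep all three stone offcuts off the grinder's bed into the pan in front, pressing gently and without touching the offcuts with the gripper or bumping the grinder with the arm. The bristles are worn to an unknown length, so feel for the bed, and slant the brush to get in under the clear guard. Leave the round polished stone standing where it is, leave the other things on the bench alone, and hang the brush back in its fork afterwards.

Things in the scene. Friction and masses are not known exactly. Their poses are not given: they have to be found in the camera images.
- grinder: Bench grinder, fixed. Origin on the bench, below the middle of its bed's width; x points from the pan in front to the back, away from the robot. Bed: flat dark steel, top 45 mm above the bench, from x -75 mm (open front edge) to +100 mm, y within 102 mm between side lips 12 mm high; rear lip 16 mm high at x +100 mm.
- pan_floor (a point): Middle of the catch pan's floor, axes as the grinder's. The pan is fixed to the front of the grinder, 6 mm above the bench, inside 96 mm (x) by 212 mm (y); it begins at the bed's front edge, 39 mm below the bed's top. Front wall 28 mm, side walls 42 mm above the bench.
- guard_edge (a point): Middle of the front lower edge of the flat clear guard over the bed's rear half, 147 mm above the bed. The guard is level, underside 150 mm above the bed, and runs from this edge 105 mm back (+x of the grinder), 224 mm wide, on two posts at its rear corners. Behind it, past the bed, a felt wheel (radius 50 mm) on a shaft from the orange motor on the +y side.
- rack: Brush rack, fixed: foot 110 x 90 mm, post at x +48 to +64 mm (124 mm high), fork of two level prongs along x, each 12 mm wide, 26 mm apart, top 130 mm above the bench, from x -21 mm to the post, open towards the rack's -x. Origin on the bench, below where the brush hangs.
- brush: Flat wooden brush, 110 g, hanging upright in the fork. Origin: middle of its collar's underside, which rests on the prongs. z up the handle. Collar 30 (x) x 44 (y) x 6 mm, handle 18 (x) x 24 (y) mm up to z +105 mm. Below: neck 14 x 16 mm to z -26 mm, between the prongs; head and bristles are wider than the gap, so lift slightly, then leave towards the rack's -x.
- brush_head (a point): Underside of the brush's head (24 x 46 mm, 18 mm high), 43 mm below the brush's origin. Black stiff bristles, 16 (x) x 44 (y) mm, stick out of it along the brush's -z by 14 to 30 mm: worn, how far is not reported.
- chip_a_mid (a point): Chunky grey-white stone offcut, about 26 x 20 x 13 mm, 20 g, loose on the bed; this point is its middle.
- chip_b_mid (a point): Chunky stone offcut, about 20 x 22 x 12 mm, 20 g, loose on the bed; this point is its middle.
- chip_c_mid (a point): Flat stone offcut, about 24 x 17 x 9 mm, 20 g, loose on the bed; this point is its middle.
- chip_a: The same offcut as chip_a_mid; origin at the middle of its underside.
- chip_b: The same offcut as chip_b_mid; origin at the middle of its underside.
- chip_c: The same offcut as chip_c_mid; origin at the middle of its underside.
- gem: Round polished stone, 31 mm across and 27 mm high, standing loose on the bed among the offcuts; must stay there. Origin: middle of its underside.
- spare_wheel: Bystander: wooden wheel, 84 mm across, 28 mm high, flat on the bench.
- small_wheel: Bystander: felt wheel, 60 mm across, 28 mm high.
- compound_bar: Bystander: red-brown bar 100 x 40 x 30 mm.
- pot: Bystander: white pot, 80 mm across, 70 mm high.
- driver: Bystander: screwdriver lying on the bench.
- jar: Bystander: amber jar, 60 mm across, 85 mm high.
Things that resemble listed ones, but are neither listed nor needed, are in the scene too. What is shaped like the brush but purple or red is not meant. Leave any orange look-alike of the rack alone.

How it is judged:
By the outcome, as a careful person would: the job done as asked, in the order asked, and still so for the second after the job is handed in, with the robot touching nothing.
It also fails if it takes over 72 s, if anything falls off the work surface, if the arm or the gripper's body presses on something with over 40 N, if the wrist force passes 120 N, or if a joint passes its speed limit or range.

## Working session

There is one attempt and no reset: what is moved stays moved. The work goes in short steps, Python scripts to look and compute and a tool call to move; the robot and the scene stay as the last step left them, time stands still between calls to the robot, and variables do not carry over. Pictures are saved under pics/ and viewed, at most 10 in all, crops included, and the job is handed in when it is done.

Besides the shell and the picture viewer there is one more tool, called as name([rows], argument=value, ...), one row to a line, values as JSON. move_arm: Moves the arm, as the interface text tells. Scaled input: -1 to 1 covers 3 cm each way for a shift and 4 degrees each way for a turn. Its arguments: {"type":"object","properties":{"deltas":{"type":"array","items":{"type":"object","properties":{"wx":{"type":"number","minimum":-1,"maximum":1},"wy":{"type":"number","minimum":-1,"maximum":1},"wz":{"type":"number","minimum":-1,"maximum":1},"x":{"type":"number","minimum":-1,"maximum":1},"y":{"type":"number","minimum":-1,"maximum":1},"z":{"type":"number","minimum":-1,"maximum":1},"fingers":{"type":"number"}}}},"grip_force":{"type":"number"}},"required":["deltas"]}

```bash
mkdir -p pics; python3 - <<'E'
from rig import robot
import cv2,numpy as np
np.set_printoptions(precision=4,suppress=True)
for n in("side","top"):
    f=robot.grab_frame(n); cv2.imwrite(f"pics/{n}0.png",cv2.resize(f[:,:,::-1],(800,600),interpolation=cv2.INTER_CUBIC)); np.save(f"{n}0.npy",f)
    m=robot.camera_model(n); print(n,{k:v for k,v in m.items()})
o=robot.get_obs(); print(o)
E
```

```text
side {'fx': 379.17113054728594, 'fy': 379.17113054728594, 'cx': 248.89043211529648, 'cy': 188.84893578093136, 'view': array([[ 0.9746, -0.2237, -0.0082, -0.5306],
       [ 0.1762,  0.744 ,  0.6445, -0.2005],
       [-0.1381, -0.6296,  0.7646, -1.2911],
       [ 0.    ,  0.    ,  0.    ,  1.    ]])}
top {'fx': 397.81492886391425, 'fy': 397.81492886391425, 'cx': 253.21331674795823, 'cy': 188.1560005409582, 'view': array([[-0.0165, -0.9997, -0.0182,  0.0176],
       [ 0.984 , -0.0195,  0.1772, -0.5601],
       [-0.1775, -0.015 ,  0.984 , -1.1507],
       [ 0.    ,  0.    ,  0.    ,  1.    ]])}
{'clock': 0.1, 'qpos': array([ 1.1681,  0.3842,  0.0164,  1.371 , -0.0063,  1.3882, -0.0465]), 'joint_vel': array([-0.0002, -0.0013,  0.0007, -0.0024,  0.0003,  0.0006,  0.0012]), 'joint_efforts': array([  0.0042, -62.9127,   0.8485, -37.2753,   0.0169,   0.0105,
        -0.    ]), 'ee_pos': array([ 0.2082, -0.5888,  0.2384]), 'tcp_rot': array([-3.0947, -0.531 ,  0.0005]), 'wrist_force': array([-0.2623,  0.2043,  0.4313]), 'moment': array([-0.0067,  0.0213, -0.0103]), 'grip_force': 0.0, 'gripper_width': 0.08554196666775804}
```

View pics/side0.png

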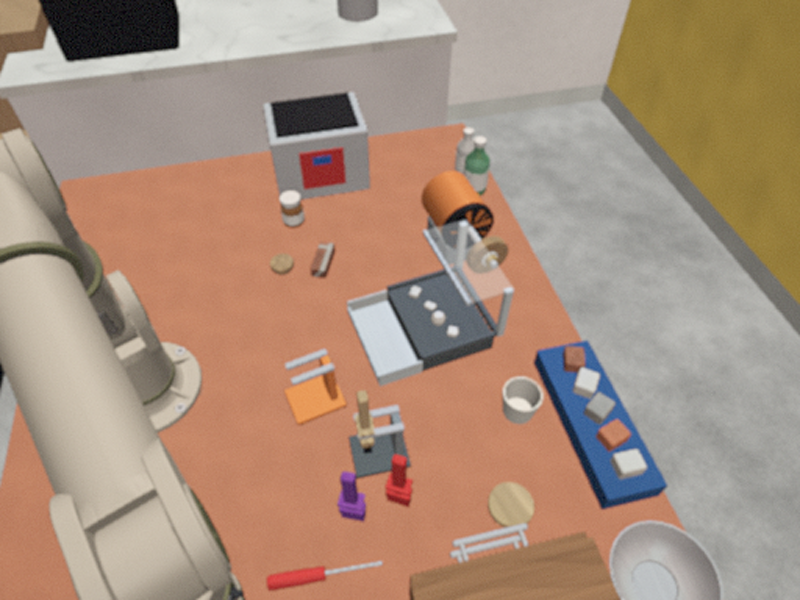

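View pics/top0.png

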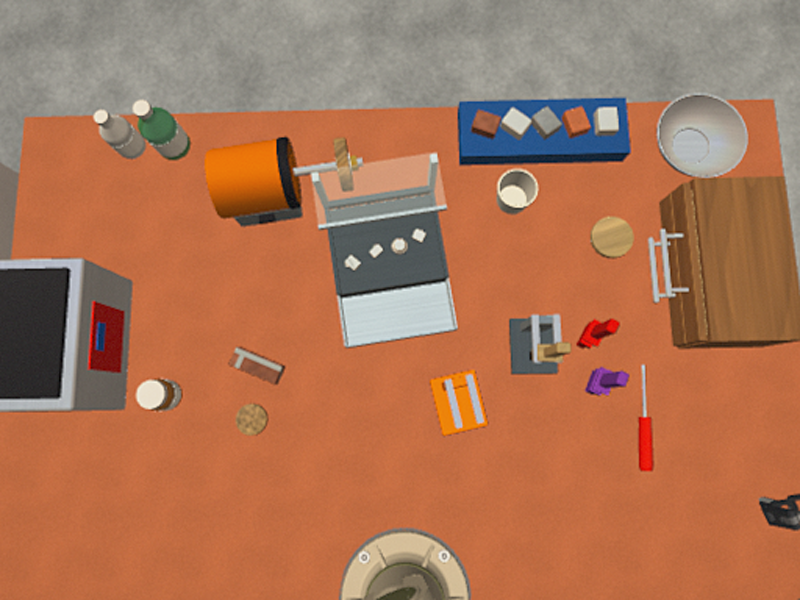

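The side view shows the brush (tan) at (363,420) in the grey rack. The look-alikes are a purple brush at (350,497), a red brush at (399,480) and an orange rack at (315,385). In the top view the brush is at (553,352), red at (598,333), purple at (607,381), and the orange rack at (459,402). The offcuts are at (352,262), (376,250), (419,236) and the round gem at (399,245). I choose the tan brush in the grey rack and check it in crops.

```bash
cat > h.py <<'E'
import numpy as np,cv2
from rig import robot
np.set_printoptions(precision=4,suppress=True)
def ray(n,u,v):
    m=robot.camera_model(n);V=m["view"];R=V[:3,:3];c=-R.T@V[:3,3]
    d=R.T@np.array([(u-m["cx"])/m["fx"],-(v-m["cy"])/m["fy"],-1.]);return c,d
def onz(n,u,v,z):
    c,d=ray(n,u,v);return c+d*(z-c[2])/d[2]
def tri(a,b):
    (c1,d1),(c2,d2)=ray("top",*a),ray("side",*b)
    s=np.linalg.lstsq(np.c_[d1,-d2],c2-c1,rcond=None)[0];p,q=c1+s[0]*d1,c2+s[1]*d2
    return (p+q)/2,np.linalg.norm(p-q)
def proj(n,p):
    m=robot.camera_model(n);q=m["view"]@np.r_[p,1];return np.array([m["cx"]+m["fx"]*q[0]/-q[2],m["cy"]-m["fy"]*q[1]/-q[2]])
E
python3 - <<'E'
import numpy as np,cv2
t=np.load("top0.npy");s=np.load("side0.npy")
def c(f,x,y,w,h,o):return cv2.resize(f[y:y+h,x:x+w,::-1],o,interpolation=cv2.INTER_CUBIC)
a=c(t,320,195,50,50,(400,300*4//3)); b=c(s,215,240,60,75,(400,400))
cv2.imwrite("pics/rack.png",np.hstack([c(t,320,192,60,50,(400,333)),c(s,215,245,60,50,(400,333))]))
cv2.imwrite("pics/bed.png",np.hstack([c(t,198,95,96,132,(400,550)),c(s,220,140,112,112,(400,550))]))
E
```

```text
(no output)
```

View pics/rack.png

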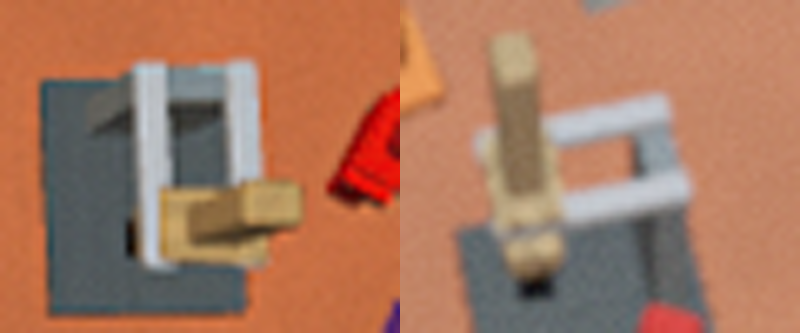

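View pics/bed.png

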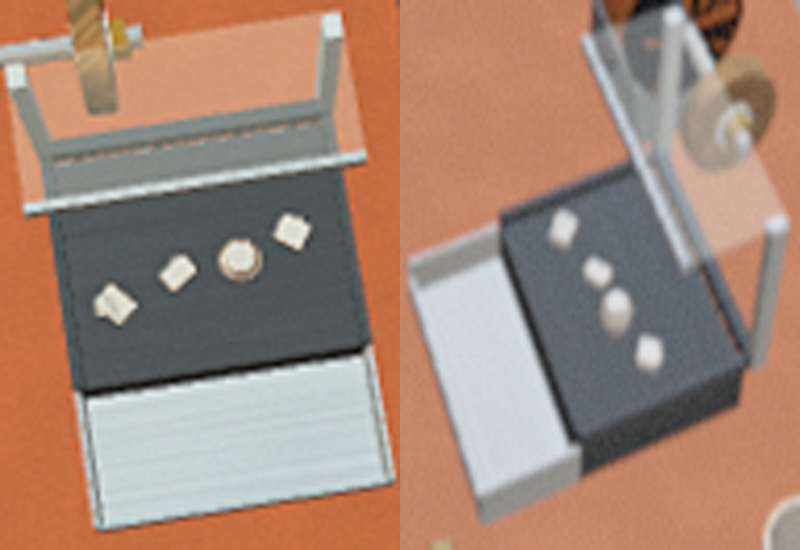

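Crops: left panel, tan brush in the grey rack, prong front ends at crop (155,265) and (254,263), handle top at (272,203). Bed crop: offcuts at (115,303), (178,272), (292,231), gem at (240,259); the bed's front corners at (80,390) and (370,345); guard edge from (25,208) to (365,157).

```bash
python3 - <<'E'
from h import *
R=lambda x,y:(320+x/6.667-.5,192+y/6.66-.5)
B=lambda x,y:(198+x/4.167-.5,95+y/4.167-.5)
S=lambda x,y:(215+(x-400)/6.667-.5,245+y/6.66-.5)
SB=lambda x,y:(220+(x-400)/3.571-.5,140+y/4.911-.5)
for nm,p in dict(LfrontOut=(143,265),LbackOut=(133,63),RbackOut=(257,63),RfrontOut=(267,264)).items(): print(nm,onz("top",*R(*p),.13))
for nm,p in dict(TL=(40,80),BL=(48,315),BR=(245,315)).items(): print("foot",nm,onz("top",*R(*p),.01),R(*p))
print("handle top",onz("top",*R(272,201),.235), tri(R(272,201),S(515,55)))
for nm,p in dict(bedFL=(80,390),bedFR=(370,345)).items(): print(nm,onz("top",*B(*p),.045))
for nm,p in dict(bedBL=(52,157),bedBR=(325,112)).items(): print(nm,onz("top",*B(*p),.061))
for nm,p in dict(panFL=(100,528),panFR=(393,480)).items(): print(nm,onz("top",*B(*p),.028))
for nm,p in dict(gL=(25,208),gR=(365,157)).items(): print(nm,onz("top",*B(*p),.195))
t=np.load("top0.npy").astype(int)
m=np.zeros(t.shape[:2],np.uint8);x0,y0=210,145;m[y0:180,x0:282]=(t[y0:180,x0:282].min(2)>120)
n,l,st,ce=cv2.connectedComponentsWithStats(m)
for i in range(1,n):
    if st[i,4]>8:
        c=ce[i];rr=cv2.minAreaRect(np.argwhere(l==i)[:,::-1].astype(np.float32));print(c,st[i,4],rr[1:],onz("top",*c,.053))
s=np.load("side0.npy").astype(int);m=np.zeros(s.shape[:2],np.uint8);sl=np.s_[175:222,257:300];m[sl]=s[sl].min(2)>135
n,l,st,ce=cv2.connectedComponentsWithStats(m)
for i in range(1,n):
    if st[i,4]>8: print("side",ce[i],st[i,4],onz("side",*ce[i],.051))
E
```

```text
LfrontOut [ 0.4207 -0.2331  0.13  ]
LbackOut [ 0.505  -0.2336  0.13  ]
RbackOut [ 0.504  -0.2852  0.13  ]
RfrontOut [ 0.4202 -0.284   0.13  ]
foot TL [ 0.515  -0.2145  0.01  ] (325.49970001499923, 203.512012012012)
foot BL [ 0.4067 -0.2129  0.01  ] (326.6996400179991, 238.7972972972973)
foot BR [ 0.4052 -0.3023  0.01  ] (356.2481625918704, 238.7972972972973)
handle top [ 0.4367 -0.2613  0.235 ] (array([ 0.4382, -0.2626,  0.2297]), np.float64(0.0020011409766250905))
bedFL [0.5637 0.1184 0.045 ]
bedFR [ 0.5929 -0.0937  0.045 ]
bedBL [0.7359 0.1373 0.061 ]
bedBR [ 0.7661 -0.0649  0.061 ]
panFL [0.4644 0.1057 0.028 ]
panFR [ 0.4955 -0.1085  0.028 ]
gL [0.6573 0.1379 0.195 ]
gR [ 0.6869 -0.0838  0.195 ]
[267.7255 149.7451] 51 ((7.155416965484619, 6.7082037925720215), 26.56505012512207) [ 0.6785 -0.039   0.053 ]
[254.7419 156.3871] 62 ((8.600000381469727, 9.0), 53.13010025024414) [0.6584 0.0011 0.053 ]
[240.1731 159.8269] 52 ((5.656853675842285, 7.77817440032959), 45.0) [0.6485 0.0457 0.053 ]
[224.9194 167.4677] 62 ((7.77817440032959, 8.485280990600586), 45.0) [0.6255 0.0924 0.053 ]
side [294.8939 181.7348] 132 [0.7398 0.0856 0.051 ]
side [265.3864 186.0227] 44 [0.6279 0.0905 0.051 ]
side [275.     194.8718] 39 [0.6511 0.0418 0.051 ]
side [280.3455 202.4545] 55 [0.6603 0.004  0.051 ]
side [289.4286 211.2857] 49 [ 0.6803 -0.0409  0.051 ]
side [258.5278 217.5278] 36 [ 0.5692 -0.0421  0.051 ]
```

move_arm([
  {"z":-1,"wz":-1,"fingers":0},
  {"z":-1,"wz":-1},
  {"z":-0.3,"wz":-1},
  {"wz":-1},
  {"wz":-1},
  {"wz":-1},
  {"wz":-1},
  {"wz":-1},
  {"wz":-1},
  {"wz":-1},
  {"wz":-1},
  {"wz":-1},
  {"wz":-1},
  {"wz":-1},
  {"wz":-1},
  {"wz":-1},
  {"wz":-1},
  {"wz":-0.63},
])

```text
validation failed for argument at $.de...
```

move_arm([
  {"x":0,"y":0,"z":-1,"wx":0,"wy":0,"wz":-1,"fingers":0},
  {"x":0,"y":0,"z":-1,"wx":0,"wy":0,"wz":-1,"fingers":0},
  {"x":0,"y":0,"z":-0.3,"wx":0,"wy":0,"wz":-1,"fingers":0},
  {"x":0,"y":0,"z":0,"wx":0,"wy":0,"wz":-1,"fingers":0},
  {"x":0,"y":0,"z":0,"wx":0,"wy":0,"wz":-1,"fingers":0},
  {"x":0,"y":0,"z":0,"wx":0,"wy":0,"wz":-1,"fingers":0},
])

```text
clock: 0.85
ee_pos: [0.2083, -0.5891, 0.3077]
tcp_rot: [-2.916, -1.166, -0.0]
wrist_force: [0.3, 0.3, 0.2]
gripper_width: 0.0856
grip_force: 0.0
```

move_arm([
  {"wz":-1,"fingers":0},
  {"wz":-1,"fingers":0},
  {"wz":-1,"fingers":0},
  {"wz":-1,"fingers":0},
  {"wz":-1,"fingers":0},
  {"wz":-1,"fingers":0},
  {"wz":-1,"fingers":0},
  {"wz":-1,"fingers":0},
  {"wz":-1,"fingers":0},
  {"wz":-1,"fingers":0},
  {"wz":-1,"fingers":0},
  {"wz":-0.63,"fingers":0},
])

```text
validation failed for argument at $.de...
```

move_arm([
  {"x":0,"y":0,"z":0,"wx":0,"wy":0,"wz":-1,"fingers":0},
  {"x":0,"y":0,"z":0,"wx":0,"wy":0,"wz":-1,"fingers":0},
  {"x":0,"y":0,"z":0,"wx":0,"wy":0,"wz":-1,"fingers":0},
  {"x":0,"y":0,"z":0,"wx":0,"wy":0,"wz":-1,"fingers":0},
  {"x":0,"y":0,"z":0,"wx":0,"wy":0,"wz":-1,"fingers":0},
  {"x":0,"y":0,"z":0,"wx":0,"wy":0,"wz":-1,"fingers":0},
  {"x":0,"y":0,"z":0,"wx":0,"wy":0,"wz":-1,"fingers":0},
  {"x":0,"y":0,"z":0,"wx":0,"wy":0,"wz":-1,"fingers":0},
  {"x":0,"y":0,"z":0,"wx":0,"wy":0,"wz":-1,"fingers":0},
  {"x":0,"y":0,"z":0,"wx":0,"wy":0,"wz":-1,"fingers":0},
  {"x":0,"y":0,"z":0,"wx":0,"wy":0,"wz":-1,"fingers":0},
  {"x":0,"y":0,"z":0,"wx":0,"wy":0,"wz":-0.63,"fingers":0},
])

```text
clock: 2.35
ee_pos: [0.2082, -0.5891, 0.3077]
tcp_rot: [-2.219, -2.223, -0.001]
wrist_force: [0.1, -0.2, 0.2]
gripper_width: 0.0855
grip_force: 0.0
```

move_arm([
  {"x":1,"y":0.7,"z":0,"wx":0,"wy":0,"wz":0,"fingers":0},
  {"x":1,"y":0.7,"z":0,"wx":0,"wy":0,"wz":0,"fingers":0},
  {"x":1,"y":0.7,"z":0,"wx":0,"wy":0,"wz":0,"fingers":0},
  {"x":1,"y":0.7,"z":0,"wx":0,"wy":0,"wz":0,"fingers":0},
  {"x":1,"y":0.7,"z":0,"wx":0,"wy":0,"wz":0,"fingers":0},
  {"x":1,"y":0.7,"z":0,"wx":0,"wy":0,"wz":0,"fingers":0},
  {"x":1,"y":0.7,"z":0,"wx":0,"wy":0,"wz":0,"fingers":0},
  {"x":1,"y":0.7,"z":0,"wx":0,"wy":0,"wz":0,"fingers":0},
  {"x":1,"y":0.7,"z":0,"wx":0,"wy":0,"wz":0,"fingers":0},
  {"x":1,"y":0.7,"z":0,"wx":0,"wy":0,"wz":0,"fingers":0},
  {"x":0.97,"y":0.7,"z":0,"wx":0,"wy":0,"wz":0,"fingers":0},
  {"x":0,"y":0,"z":0,"wx":0,"wy":0,"wz":0,"fingers":0},
])

```text
clock: 3.85
ee_pos: [0.441, -0.2569, 0.3081]
tcp_rot: [-2.215, -2.227, -0.002]
wrist_force: [0.1, -0.9, -0.7]
gripper_width: 0.0851
grip_force: 0.0
```

move_arm([
  {"x":-0.11,"y":-0.06,"z":0.9,"wx":0,"wy":0,"wz":0,"fingers":0},
  {"x":0,"y":0,"z":0.9,"wx":0,"wy":0,"wz":0,"fingers":0},
  {"x":0,"y":0,"z":0.9,"wx":0,"wy":0,"wz":0,"fingers":0},
  {"x":0,"y":0,"z":0.9,"wx":0,"wy":0,"wz":0,"fingers":0},
  {"x":0,"y":0,"z":0,"wx":0,"wy":0,"wz":0,"fingers":0},
  {"x":0,"y":0,"z":0,"wx":0,"wy":0,"wz":0,"fingers":0},
])

```text
clock: 4.6
ee_pos: [0.4377, -0.2641, 0.2013]
tcp_rot: [2.222, 2.22, 0.0]
wrist_force: [-0.6, 0.2, 0.5]
gripper_width: 0.0855
grip_force: 0.0
```

```bash
python3 - <<'E'
from h import *
f=robot.grab_frame("side"); g=robot.grab_frame("top")
c=lambda f,x,y:cv2.resize(f[y:y+70,x:x+70,::-1],(400,400),interpolation=cv2.INTER_CUBIC)
cv2.imwrite("pics/pre.png",np.hstack([c(f,200,230),c(g,315,190)]))
o=robot.get_obs();print(o["ee_pos"],o["tcp_rot"],o["wrist_force"],o["qpos"])
E
```

```text
[ 0.4381 -0.264   0.2017] [2.2205 2.2195 0.0007] [ 0.2928 -0.6313  0.1937] [ 0.8608  0.1882 -0.431   1.7209  0.0828  1.2483  0.4099]
```

View pics/pre.png

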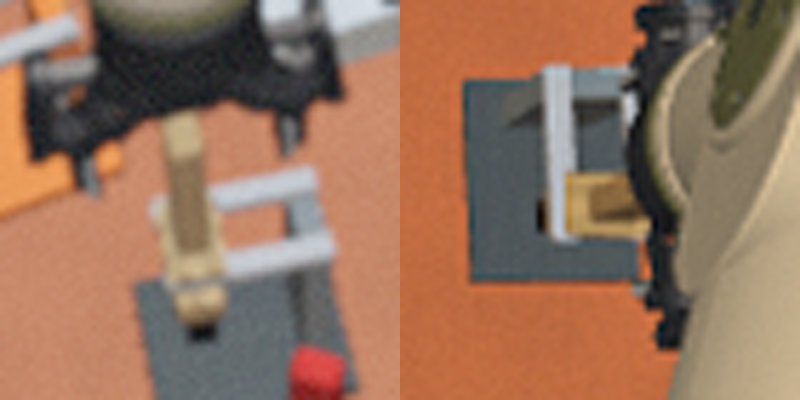

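The handle (left crop 185,125) lies between the open fingers; I shift 3 mm in y and close.

move_arm([
  {"x":0.11,"y":0.03,"z":0.07,"wx":0,"wy":0,"wz":0,"fingers":0},
  {"x":0,"y":0,"z":0,"wx":0,"wy":0,"wz":0,"fingers":1},
  {"x":0,"y":0,"z":0,"wx":0,"wy":0,"wz":0,"fingers":1},
  {"x":0,"y":0,"z":0,"wx":0,"wy":0,"wz":0,"fingers":1},
  {"x":0,"y":0,"z":0,"wx":0,"wy":0,"wz":0,"fingers":1},
  {"x":0,"y":0,"z":0,"wx":0,"wy":0,"wz":0,"fingers":1},
  {"x":0,"y":0,"z":0,"wx":0,"wy":0,"wz":0,"fingers":1},
], grip_force=60)

```text
clock: 5.58
ee_pos: [0.4384, -0.2602, 0.1981]
tcp_rot: [-2.222, -2.221, 0.0]
wrist_force: [-0.3, -0.5, -0.2]
gripper_width: 0.0173
grip_force: 61.9
```

move_arm([
  {"x":0,"y":0,"z":-0.1,"wx":0,"wy":0,"wz":0,"fingers":1},
  {"x":0,"y":0,"z":-0.1,"wx":0,"wy":0,"wz":0,"fingers":1},
  {"x":0,"y":0,"z":0,"wx":0,"wy":0,"wz":0,"fingers":1},
  {"x":0,"y":-0.3,"z":0,"wx":0,"wy":0,"wz":0,"fingers":1},
])

```text
clock: 6.08
ee_pos: [0.4295, -0.2599, 0.2041]
tcp_rot: [-2.221, -2.222, -0.001]
wrist_force: [-0.2, -0.5, -0.7]
gripper_width: 0.0166
grip_force: 61.9
```

move_arm([
  {"x":0,"y":-0.4,"z":0,"wx":0,"wy":0,"wz":0,"fingers":1},
  {"x":0,"y":-0.4,"z":0,"wx":0,"wy":0,"wz":0,"fingers":1},
  {"x":0,"y":-0.4,"z":0,"wx":0,"wy":0,"wz":0,"fingers":1},
  {"x":0,"y":-0.4,"z":0,"wx":0,"wy":0,"wz":0,"fingers":1},
  {"x":0,"y":0,"z":0,"wx":0,"wy":0,"wz":0,"fingers":1},
])

```text
clock: 6.7
ee_pos: [0.3805, -0.2605, 0.2044]
tcp_rot: [2.223, 2.22, -0.001]
wrist_force: [0.3, 0.1, -0.7]
gripper_width: 0.0174
grip_force: 62.0
```

```bash
cat > plan.py <<'E'
from h import *
from scipy.spatial.transform import Rotation as Ro
psi=.137;O=np.array([.6526,.0226,.045]);G=Ro.from_euler('z',psi).as_matrix()
def pose(cx,cy,cz,th,D):
    """bristle leading corner at grinder (cx,cy), cz above bed, slant th deg"""
    s,c=np.sin(np.radians(th)),np.cos(np.radians(th))
    x,y,z=np.array([0,1,0]),np.array([c,0,s]),np.array([s,0,-c])
    return O+G@(np.array([cx,cy,cz])+.008*y-D*z),G@np.c_[x,y,z]
def cur():
    o=robot.get_obs();return o["ee_pos"],Ro.from_rotvec(o["tcp_rot"]).as_matrix()
def rows(p,R,way,ns):
    out=[]
    for (p1,R1),n in zip(way,ns):
        p0,R0=p,R;rv=Ro.from_matrix(R0.T@R1).as_rotvec()
        for i in range(1,n+1):
            pt=p0+(p1-p0)*i/n;Rt=R0@Ro.from_rotvec(rv*i/n).as_matrix()
            d=np.round(R.T@(pt-p)/.03,2);w=np.round(np.degrees(Ro.from_matrix(R.T@Rt).as_rotvec())/4,2)
            out.append(np.r_[d,w]);p=p+R@d*.03;R=R@Ro.from_rotvec(np.radians(w*4)).as_matrix()
    for r in out:print(*["%g"%v for v in r+0.])
    print("end",p,"max",np.abs(out).max())
E
python3 - <<'E'
from plan import *
p,R=cur();print(p)
th=36;f,Rf=pose(.02,.071,.015,th,.141);b=f-.07*Rf[:,2]
print(f,b)
rows(p,R,[(p+[0,0,.12],R),(b,Rf)],[4,14])
E
```

```text
[ 0.3805 -0.2605  0.2044]
[0.587  0.0852 0.1788] [0.5463 0.0796 0.2354]
0 0 -1 0 0 0
0 0 -1 0 0 0
0 0 -1 0 0 0
0 0 -1 0 0 0
0.81 0.39 0.21 -0.64 0.05 -0.14
0.81 0.39 0.23 -0.64 0.04 -0.13
0.8 0.39 0.25 -0.65 0.05 -0.14
0.79 0.39 0.28 -0.64 0.04 -0.14
0.8 0.38 0.29 -0.64 0.05 -0.13
0.78 0.37 0.31 -0.64 0.04 -0.14
0.79 0.36 0.33 -0.64 0.05 -0.14
0.78 0.36 0.35 -0.65 0.04 -0.14
0.77 0.35 0.36 -0.64 0.05 -0.13
0.77 0.34 0.39 -0.64 0.04 -0.14
0.77 0.33 0.4 -0.64 0.05 -0.14
0.76 0.32 0.42 -0.64 0.04 -0.13
0.75 0.31 0.43 -0.64 0.05 -0.14
0.75 0.29 0.45 -0.65 0.04 -0.14
end [0.5461 0.0794 0.2354] max 1.0
```

move_arm([
  {"x":0,"y":0,"z":-1,"wx":0,"wy":0,"wz":0,"fingers":1},
  {"x":0,"y":0,"z":-1,"wx":0,"wy":0,"wz":0,"fingers":1},
  {"x":0,"y":0,"z":-1,"wx":0,"wy":0,"wz":0,"fingers":1},
  {"x":0,"y":0,"z":-1,"wx":0,"wy":0,"wz":0,"fingers":1},
  {"x":0.81,"y":0.39,"z":0.21,"wx":-0.64,"wy":0.05,"wz":-0.14,"fingers":1},
  {"x":0.81,"y":0.39,"z":0.23,"wx":-0.64,"wy":0.04,"wz":-0.13,"fingers":1},
  {"x":0.8,"y":0.39,"z":0.25,"wx":-0.65,"wy":0.05,"wz":-0.14,"fingers":1},
  {"x":0.79,"y":0.39,"z":0.28,"wx":-0.64,"wy":0.04,"wz":-0.14,"fingers":1},
  {"x":0.8,"y":0.38,"z":0.29,"wx":-0.64,"wy":0.05,"wz":-0.13,"fingers":1},
  {"x":0.78,"y":0.37,"z":0.31,"wx":-0.64,"wy":0.04,"wz":-0.14,"fingers":1},
  {"x":0.79,"y":0.36,"z":0.33,"wx":-0.64,"wy":0.05,"wz":-0.14,"fingers":1},
  {"x":0.78,"y":0.36,"z":0.35,"wx":-0.65,"wy":0.04,"wz":-0.14,"fingers":1},
  {"x":0.77,"y":0.35,"z":0.36,"wx":-0.64,"wy":0.05,"wz":-0.13,"fingers":1},
  {"x":0.77,"y":0.34,"z":0.39,"wx":-0.64,"wy":0.04,"wz":-0.14,"fingers":1},
  {"x":0.77,"y":0.33,"z":0.4,"wx":-0.64,"wy":0.05,"wz":-0.14,"fingers":1},
  {"x":0.76,"y":0.32,"z":0.42,"wx":-0.64,"wy":0.04,"wz":-0.13,"fingers":1},
  {"x":0.75,"y":0.31,"z":0.43,"wx":-0.64,"wy":0.05,"wz":-0.14,"fingers":1},
  {"x":0.75,"y":0.29,"z":0.45,"wx":-0.65,"wy":0.04,"wz":-0.14,"fingers":1},
  {"x":0,"y":0,"z":0,"wx":0,"wy":0,"wz":0,"fingers":1},
])

```text
clock: 9.07
ee_pos: [0.546, 0.0824, 0.2346]
tcp_rot: [1.74, 2.007, 0.652]
wrist_force: [0.3, -0.8, -1.3]
gripper_width: 0.0172
grip_force: 61.9
```

```bash
python3 - <<'E'
from plan import *
f=robot.grab_frame("side");g=robot.grab_frame("top")
c=lambda f,x,y:cv2.resize(f[y:y+120,x:x+120,::-1],(400,400),interpolation=cv2.INTER_CUBIC)
cv2.imwrite("pics/air.png",np.hstack([c(f,210,120),c(g,180,85)]))
p,R=cur();o=robot.get_obs();print(p,o["wrist_force"],o["gripper_width"],o["qpos"])
f,Rf=pose(.02,.071,.015,36,.141)
print(np.degrees(Ro.from_matrix(R.T@Rf).as_rotvec()),f-p,(f-p)@Rf/.03)
E
```

```text
[0.5464 0.08   0.2354] [-0.29   -0.323  -1.2549] 0.017283708230992356 [ 0.6795 -0.2055 -0.8012  2.1204 -0.2633  0.5463  0.1617]
[-0.0265 -0.0888  0.0751] [ 0.0406  0.0052 -0.0566] [-0.0119 -0.0057  2.3289]
```

View pics/air.png

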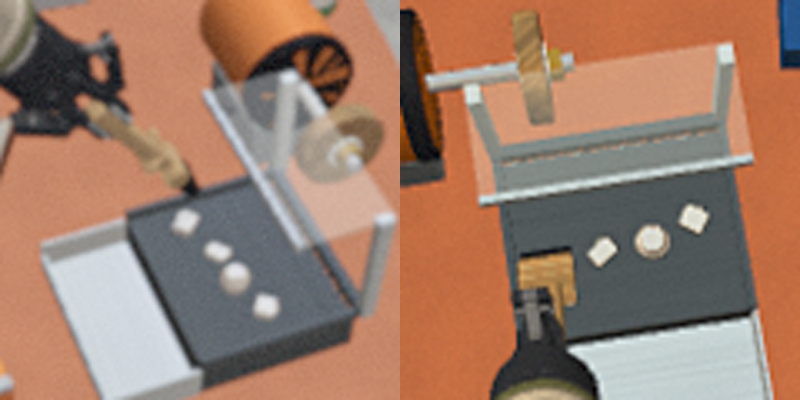

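Picture: the brush is slanted, over chip at side (185,222), bristles clear and aligned with the bed. Now insert and feel down.

move_arm([
  {"x":0,"y":0,"z":0.78,"wx":0,"wy":0,"wz":0,"fingers":1},
  {"x":0,"y":0,"z":0.78,"wx":0,"wy":0,"wz":0,"fingers":1},
  {"x":0,"y":0,"z":0.77,"wx":0,"wy":0,"wz":0,"fingers":1},
  {"x":0,"y":0,"z":0,"wx":0,"wy":0,"wz":0,"fingers":1},
  {"x":0,"y":-0.08,"z":0.11,"wx":0,"wy":0,"wz":0,"fingers":1},
  {"x":0,"y":-0.08,"z":0.11,"wx":0,"wy":0,"wz":0,"fingers":1},
  {"x":0,"y":-0.04,"z":0.05,"wx":0,"wy":0,"wz":0,"fingers":1},
  {"x":0,"y":0,"z":0,"wx":0,"wy":0,"wz":0,"fingers":1},
])

```text
clock: 10.18
ee_pos: [0.5871, 0.0857, 0.1689]
tcp_rot: [1.742, 2.002, 0.651]
wrist_force: [-0.1, -0.9, -1.7]
gripper_width: 0.0172
grip_force: 61.9
```

move_arm([
  {"x":0,"y":-0.04,"z":0.055,"wx":0,"wy":0,"wz":0,"fingers":1},
  {"x":0,"y":-0.04,"z":0.055,"wx":0,"wy":0,"wz":0,"fingers":1},
  {"x":0,"y":0,"z":0,"wx":0,"wy":0,"wz":0,"fingers":1},
])

```text
clock: 10.55
ee_pos: [0.5871, 0.0857, 0.1645]
tcp_rot: [1.743, 2.002, 0.651]
wrist_force: [0.3, 0.5, -1.1]
gripper_width: 0.017
grip_force: 61.9
```

move_arm([
  {"x":0,"y":-0.04,"z":0.055,"wx":0,"wy":0,"wz":0,"fingers":1},
  {"x":0,"y":0,"z":0,"wx":0,"wy":0,"wz":0,"fingers":1},
])

```text
clock: 10.8
ee_pos: [0.5872, 0.0857, 0.1626]
tcp_rot: [1.743, 2.002, 0.652]
wrist_force: [0.4, 0.6, -1.1]
gripper_width: 0.0173
grip_force: 62.0
```

move_arm([
  {"x":0,"y":-0.04,"z":0.055,"wx":0,"wy":0,"wz":0,"fingers":1},
  {"x":0,"y":0,"z":0,"wx":0,"wy":0,"wz":0,"fingers":1},
])

```text
clock: 11.05
ee_pos: [0.5883, 0.086, 0.1619]
tcp_rot: [1.741, 2.001, 0.654]
wrist_force: [-2.3, 0.6, 5.4]
gripper_width: 0.0174
grip_force: 62.9
```

move_arm([
  {"x":0,"y":-0.04,"z":0.055,"wx":0,"wy":0,"wz":0,"fingers":1},
  {"x":0,"y":0,"z":0,"wx":0,"wy":0,"wz":0,"fingers":1},
])

```text
clock: 11.3
ee_pos: [0.5896, 0.0864, 0.1613]
tcp_rot: [1.739, 1.999, 0.657]
wrist_force: [2.3, -0.2, 3.6]
gripper_width: 0.0173
grip_force: 62.6
```

```bash
cat >> plan.py <<'E'
D=.139
def sweep(cx,cy,n,th0=36,end=-.095,cz=.0005):
    xs=np.linspace(cx,end,n+1);ts=np.linspace(th0,4,n+1)
    return [pose(x,cy,cz,t,D) for x,t in zip(xs,ts)]
E
python3 - <<'E'
from plan import *
p=np.array([.5872,.0857,.1586]);_,R=pose(.02,.071,0,36,D)
w=sweep(.019,.071,16);print(w[0][0],w[-1][0]);rows(p,R,w,[1]*17)
E
```

```text
[0.5872 0.0853 0.1627] [0.5471 0.0797 0.1847]
-0.01 0.08 -0.11 0 0 0
0 -0.03 -0.13 0.5 0 0
0 -0.04 -0.12 0.5 0 0
0 -0.04 -0.11 0.5 0 0
0 -0.04 -0.11 0.5 0 0
0 -0.05 -0.1 0.5 0 0
0 -0.05 -0.09 0.5 0 0
0 -0.06 -0.08 0.5 0 0
0 -0.06 -0.08 0.5 0 0
0 -0.06 -0.07 0.5 0 0
0 -0.06 -0.06 0.5 0 0
0 -0.07 -0.06 0.5 0 0
0 -0.07 -0.04 0.5 0 0
0 -0.07 -0.04 0.5 0 0
0 -0.07 -0.03 0.5 0 0
0 -0.07 -0.02 0.5 0 0
0 -0.08 -0.01 0.5 0 0
end [0.5471 0.0799 0.1847] max 0.5
```

move_arm([
  {"x":-0.01,"y":0.08,"z":-0.11,"wx":0,"wy":0,"wz":0,"fingers":1},
  {"x":0,"y":-0.03,"z":-0.13,"wx":0.5,"wy":0,"wz":0,"fingers":1},
  {"x":0,"y":-0.04,"z":-0.12,"wx":0.5,"wy":0,"wz":0,"fingers":1},
  {"x":0,"y":-0.04,"z":-0.11,"wx":0.5,"wy":0,"wz":0,"fingers":1},
  {"x":0,"y":-0.04,"z":-0.11,"wx":0.5,"wy":0,"wz":0,"fingers":1},
  {"x":0,"y":-0.05,"z":-0.1,"wx":0.5,"wy":0,"wz":0,"fingers":1},
  {"x":0,"y":-0.05,"z":-0.09,"wx":0.5,"wy":0,"wz":0,"fingers":1},
  {"x":0,"y":-0.06,"z":-0.08,"wx":0.5,"wy":0,"wz":0,"fingers":1},
  {"x":0,"y":-0.06,"z":-0.08,"wx":0.5,"wy":0,"wz":0,"fingers":1},
])

```text
clock: 12.42
ee_pos: [0.5648, 0.0822, 0.1785]
tcp_rot: [1.897, 2.18, 0.383]
wrist_force: [1.1, -0.7, -1.4]
gripper_width: 0.0173
grip_force: 62.1
```

move_arm([
  {"x":0,"y":-0.06,"z":-0.07,"wx":0.5,"wy":0,"wz":0,"fingers":1},
  {"x":0,"y":-0.06,"z":-0.06,"wx":0.5,"wy":0,"wz":0,"fingers":1},
  {"x":0,"y":-0.07,"z":-0.06,"wx":0.5,"wy":0,"wz":0,"fingers":1},
  {"x":0,"y":-0.07,"z":-0.04,"wx":0.5,"wy":0,"wz":0,"fingers":1},
  {"x":0,"y":-0.07,"z":-0.04,"wx":0.5,"wy":0,"wz":0,"fingers":1},
  {"x":0,"y":-0.07,"z":-0.03,"wx":0.5,"wy":0,"wz":0,"fingers":1},
  {"x":0,"y":-0.07,"z":-0.02,"wx":0.5,"wy":0,"wz":0,"fingers":1},
  {"x":0,"y":-0.08,"z":-0.01,"wx":0.5,"wy":0,"wz":0,"fingers":1},
  {"x":0,"y":0,"z":0,"wx":0,"wy":0,"wz":0,"fingers":1},
])

```text
clock: 13.55
ee_pos: [0.5468, 0.0798, 0.1842]
tcp_rot: [2.033, 2.336, 0.082]
wrist_force: [0.1, 0.1, -0.9]
gripper_width: 0.0172
grip_force: 61.8
```

```bash
python3 - <<'E'
from plan import *
f=robot.grab_frame("side");g=robot.grab_frame("top")
c=lambda f,x,y:cv2.resize(f[y:y+120,x:x+120,::-1],(400,400),interpolation=cv2.INTER_CUBIC)
cv2.imwrite("pics/s1.png",np.hstack([c(f,210,120),c(g,180,85)]))
p,R=cur();print(p,Ro.from_matrix(R).as_rotvec(),robot.get_obs()["clock"])
# to C2
a=pose(-.095,.071,.03,4,D);f2=pose(.036,.0255,.015,36,D);b=f2[0]-.07*f2[1][:,2],f2[1]
print(b[0],f2[0])
rows(p,R,[(a[0]+[0,0,.04],R),b,f2,(f2[0]-[0,0,.0145],f2[1])],[3,10,3,1])
E
```

```text
[0.5467 0.0799 0.1843] [2.0317 2.3353 0.0826] 13.65
[0.5695 0.0369 0.2338] [0.6103 0.0425 0.1772]
0 0.06 -0.77 0 0 0
0 0.06 -0.78 0 0 0
0 0.05 -0.77 0 0 0
-0.15 0.05 0.07 -0.8 0 0
-0.15 0.05 0.08 -0.8 0 0
-0.16 0.04 0.07 -0.8 -0.01 0.01
-0.15 0.03 0.08 -0.8 0 0
-0.15 0.04 0.08 -0.8 0 0
-0.15 0.02 0.08 -0.8 0 0
-0.16 0.03 0.09 -0.8 -0.01 0
-0.15 0.02 0.08 -0.8 0 0.01
-0.15 0.01 0.09 -0.8 0 0
-0.15 0.01 0.08 -0.8 0 0
0 0 0.78 0 0 0
0 0 0.78 0 0 0
0 0 0.78 0 0 0
0 -0.28 0.39 0 0 0
end [0.6104 0.0426 0.1627] max 0.8
```

View pics/s1.png

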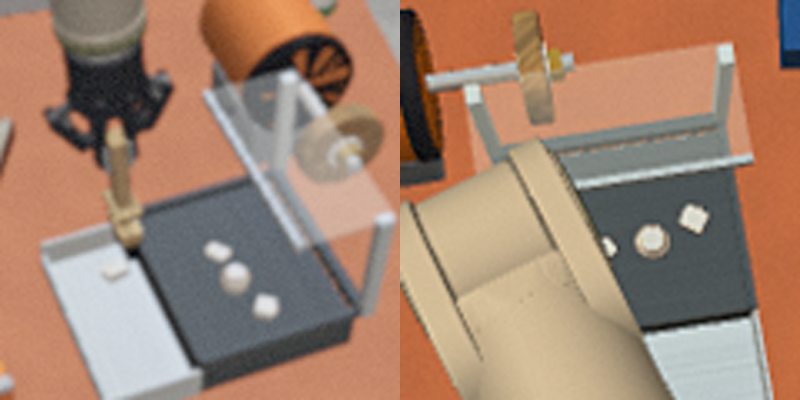

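The first offcut is in the pan (side 115,270); the other two and the gem are where they were. Next the middle one.

move_arm([
  {"x":0,"y":0.06,"z":-0.77,"wx":0,"wy":0,"wz":0,"fingers":1},
  {"x":0,"y":0.06,"z":-0.78,"wx":0,"wy":0,"wz":0,"fingers":1},
  {"x":0,"y":0.05,"z":-0.77,"wx":0,"wy":0,"wz":0,"fingers":1},
  {"x":-0.15,"y":0.05,"z":0.07,"wx":-0.8,"wy":0,"wz":0,"fingers":1},
  {"x":-0.15,"y":0.05,"z":0.08,"wx":-0.8,"wy":0,"wz":0,"fingers":1},
  {"x":-0.16,"y":0.04,"z":0.07,"wx":-0.8,"wy":-0.01,"wz":0.01,"fingers":1},
  {"x":-0.15,"y":0.03,"z":0.08,"wx":-0.8,"wy":0,"wz":0,"fingers":1},
  {"x":-0.15,"y":0.04,"z":0.08,"wx":-0.8,"wy":0,"wz":0,"fingers":1},
  {"x":-0.15,"y":0.02,"z":0.08,"wx":-0.8,"wy":0,"wz":0,"fingers":1},
  {"x":-0.16,"y":0.03,"z":0.09,"wx":-0.8,"wy":-0.01,"wz":0,"fingers":1},
  {"x":-0.15,"y":0.02,"z":0.08,"wx":-0.8,"wy":0,"wz":0.01,"fingers":1},
  {"x":-0.15,"y":0.01,"z":0.09,"wx":-0.8,"wy":0,"wz":0,"fingers":1},
  {"x":-0.15,"y":0.01,"z":0.08,"wx":-0.8,"wy":0,"wz":0,"fingers":1},
  {"x":0,"y":0,"z":0,"wx":0,"wy":0,"wz":0,"fingers":1},
])

```text
clock: 15.4
ee_pos: [0.5683, 0.0362, 0.2331]
tcp_rot: [1.745, 2.0, 0.647]
wrist_force: [-0.7, 0.5, -0.8]
gripper_width: 0.0173
grip_force: 61.9
```

```bash
python3 - <<'E'
from plan import *
p,R=cur();f2=pose(.036,.0255,.015,36,D);print(p,f2[0],np.degrees(Ro.from_matrix(R.T@f2[1]).as_rotvec()))
g=robot.grab_frame("top");x,y=180,85
cv2.imwrite("pics/c2.png",cv2.resize(g[y:y+120,x:x+120,::-1],(400,400),interpolation=cv2.INTER_CUBIC))
rows(p,R,[f2]+sweep(.036,.0255,18),[3,2]+[1]*18)
E
```

```text
[0.5683 0.0362 0.2331] [0.6103 0.0425 0.1772] [-0.0899  0.1145 -0.0168]
0.01 0.02 0.78 -0.01 0.01 0
0 0.01 0.78 0 0.01 0
0.01 0.02 0.78 -0.01 0.01 0
0 -0.14 0.2 0 0 0
0 -0.15 0.19 0 0 0
0 -0.05 -0.13 0.44 0 0
0 -0.05 -0.13 0.45 0 0
0 -0.07 -0.12 0.44 0 0
0 -0.06 -0.11 0.45 0 0
0 -0.07 -0.11 0.44 0 0
0 -0.07 -0.1 0.44 0 0
0 -0.08 -0.09 0.45 0 0
0 -0.08 -0.09 0.44 0 0
0 -0.08 -0.08 0.45 0 0
0 -0.08 -0.07 0.44 0 0
0 -0.09 -0.06 0.45 0 0
0 -0.09 -0.06 0.44 0 0
0 -0.09 -0.05 0.45 0 0
0 -0.09 -0.05 0.44 0 0
0 -0.1 -0.03 0.44 0 0
0 -0.09 -0.03 0.45 0 0
0 -0.1 -0.02 0.44 0 0
0 -0.1 -0.02 0.45 0 0
end [0.5532 0.0347 0.1848] max 0.78
```

View pics/c2.png

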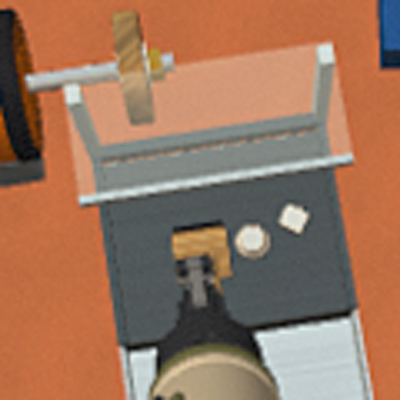

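The brush lines up on the middle chip, its right edge at (228,240), clear of the gem's left edge at (237,240).

move_arm([
  {"x":0.01,"y":0.02,"z":0.78,"wx":-0.01,"wy":0.01,"wz":0,"fingers":1},
  {"x":0,"y":0.01,"z":0.78,"wx":0,"wy":0.01,"wz":0,"fingers":1},
  {"x":0.01,"y":0.02,"z":0.78,"wx":-0.01,"wy":0.01,"wz":0,"fingers":1},
  {"x":0,"y":0,"z":0,"wx":0,"wy":0,"wz":0,"fingers":1},
  {"x":0,"y":-0.14,"z":0.2,"wx":0,"wy":0,"wz":0,"fingers":1},
  {"x":0,"y":-0.15,"z":0.19,"wx":0,"wy":0,"wz":0,"fingers":1},
  {"x":0,"y":0,"z":0,"wx":0,"wy":0,"wz":0,"fingers":1},
])

```text
clock: 16.32
ee_pos: [0.6111, 0.0431, 0.1635]
tcp_rot: [1.743, 2.001, 0.652]
wrist_force: [-0.9, 0.8, -1.0]
gripper_width: 0.0174
grip_force: 62.0
```

move_arm([
  {"x":0,"y":-0.05,"z":-0.12,"wx":0.44,"wy":0,"wz":0,"fingers":1},
  {"x":0,"y":-0.05,"z":-0.12,"wx":0.45,"wy":0,"wz":0,"fingers":1},
  {"x":0,"y":-0.07,"z":-0.12,"wx":0.44,"wy":0,"wz":0,"fingers":1},
  {"x":0,"y":-0.06,"z":-0.11,"wx":0.45,"wy":0,"wz":0,"fingers":1},
  {"x":0,"y":-0.07,"z":-0.11,"wx":0.44,"wy":0,"wz":0,"fingers":1},
  {"x":0,"y":-0.07,"z":-0.1,"wx":0.44,"wy":0,"wz":0,"fingers":1},
  {"x":0,"y":-0.08,"z":-0.09,"wx":0.45,"wy":0,"wz":0,"fingers":1},
  {"x":0,"y":-0.08,"z":-0.09,"wx":0.44,"wy":0,"wz":0,"fingers":1},
  {"x":0,"y":-0.08,"z":-0.08,"wx":0.45,"wy":0,"wz":0,"fingers":1},
  {"x":0,"y":-0.08,"z":-0.07,"wx":0.44,"wy":0,"wz":0,"fingers":1},
  {"x":0,"y":-0.09,"z":-0.06,"wx":0.45,"wy":0,"wz":0,"fingers":1},
  {"x":0,"y":-0.09,"z":-0.06,"wx":0.44,"wy":0,"wz":0,"fingers":1},
  {"x":0,"y":-0.09,"z":-0.05,"wx":0.45,"wy":0,"wz":0,"fingers":1},
  {"x":0,"y":-0.09,"z":-0.05,"wx":0.44,"wy":0,"wz":0,"fingers":1},
  {"x":0,"y":-0.1,"z":-0.03,"wx":0.44,"wy":0,"wz":0,"fingers":1},
  {"x":0,"y":-0.09,"z":-0.03,"wx":0.45,"wy":0,"wz":0,"fingers":1},
  {"x":0,"y":-0.1,"z":-0.02,"wx":0.44,"wy":0,"wz":0,"fingers":1},
  {"x":0,"y":-0.1,"z":-0.02,"wx":0.45,"wy":0,"wz":0,"fingers":1},
  {"x":0,"y":0,"z":0,"wx":0,"wy":0,"wz":0,"fingers":1},
])

```text
clock: 18.7
ee_pos: [0.5554, 0.0356, 0.1858]
tcp_rot: [2.032, 2.334, 0.086]
wrist_force: [-0.6, 0.6, -1.1]
gripper_width: 0.0175
grip_force: 61.9
```

```bash
python3 - <<'E'
from plan import *
f=robot.grab_frame("side")
cv2.imwrite("pics/s2.png",cv2.resize(f[120:240,210:330,::-1],(400,400),interpolation=cv2.INTER_CUBIC))
p,R=cur();print(p)
f2=pose(.055,-.069,.015,36,D);b=f2[0]-.085*f2[1][:,2],f2[1]
rows(p,R,[(p+[0,0,.08],R),b],[3,10])
E
```

```text
[0.5553 0.0357 0.1858]
0 0.06 -0.89 0 0 0
0 0.07 -0.88 0 0 0
0 0.06 -0.89 0 0 0
-0.32 0.08 0.07 -0.8 0 0
-0.31 0.07 0.08 -0.79 -0.01 0
-0.32 0.07 0.08 -0.8 0 0
-0.32 0.06 0.08 -0.79 0 0
-0.32 0.06 0.09 -0.8 -0.01 0
-0.31 0.05 0.09 -0.79 0 0.01
-0.32 0.05 0.09 -0.8 0 0
-0.32 0.05 0.09 -0.8 0 0
-0.31 0.03 0.1 -0.79 -0.01 0
-0.32 0.04 0.1 -0.8 0 0
end [ 0.5925 -0.0553  0.246 ] max 0.89
```

View pics/s2.png

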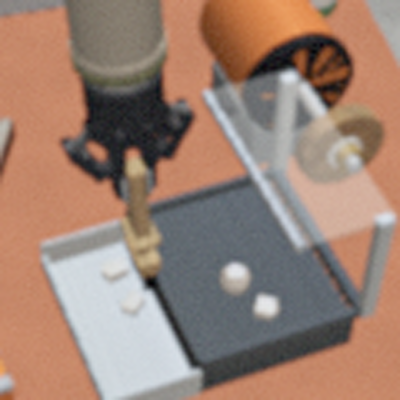

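Two offcuts are in the pan (115,270) and (131,303); the gem (235,277) has not moved and the last chip is at (266,306).

move_arm([
  {"x":0,"y":0.06,"z":-0.89,"wx":0,"wy":0,"wz":0,"fingers":1},
  {"x":0,"y":0.07,"z":-0.88,"wx":0,"wy":0,"wz":0,"fingers":1},
  {"x":0,"y":0.06,"z":-0.89,"wx":0,"wy":0,"wz":0,"fingers":1},
  {"x":-0.32,"y":0.08,"z":0.07,"wx":-0.8,"wy":0,"wz":0,"fingers":1},
  {"x":-0.31,"y":0.07,"z":0.08,"wx":-0.79,"wy":-0.01,"wz":0,"fingers":1},
  {"x":-0.32,"y":0.07,"z":0.08,"wx":-0.8,"wy":0,"wz":0,"fingers":1},
  {"x":-0.32,"y":0.06,"z":0.08,"wx":-0.79,"wy":0,"wz":0,"fingers":1},
  {"x":-0.32,"y":0.06,"z":0.09,"wx":-0.8,"wy":-0.01,"wz":0,"fingers":1},
  {"x":-0.31,"y":0.05,"z":0.09,"wx":-0.79,"wy":0,"wz":0.01,"fingers":1},
  {"x":-0.32,"y":0.05,"z":0.09,"wx":-0.8,"wy":0,"wz":0,"fingers":1},
  {"x":-0.32,"y":0.05,"z":0.09,"wx":-0.8,"wy":0,"wz":0,"fingers":1},
  {"x":-0.31,"y":0.03,"z":0.1,"wx":-0.79,"wy":-0.01,"wz":0,"fingers":1},
  {"x":-0.32,"y":0.04,"z":0.1,"wx":-0.8,"wy":0,"wz":0,"fingers":1},
  {"x":0,"y":0,"z":0,"wx":0,"wy":0,"wz":0,"fingers":1},
  {"x":0,"y":0,"z":0,"wx":0,"wy":0,"wz":0,"fingers":1},
])

```text
clock: 20.62
ee_pos: [0.5923, -0.055, 0.2461]
tcp_rot: [1.744, 2.002, 0.648]
wrist_force: [-0.4, -0.5, -0.4]
gripper_width: 0.0172
grip_force: 61.9
```

```bash
python3 - <<'E'
from plan import *
p,R=cur();f2=pose(.055,-.069,.015,36,D);print(p,f2[0],np.degrees(Ro.from_matrix(R.T@f2[1]).as_rotvec()))
rows(p,R,[f2]+sweep(.055,-.069,19),[4,2]+[1]*19)
# tan head edges near the gem, top view
g=robot.grab_frame("top").astype(int)
for v in (150,154,158,162): print(v,[u for u in range(250,280) if g[v,u].min()>150],[u for u in range(250,290) if g[v,u,0]-g[v,u,2]>40])
E
```

```text
[ 0.5923 -0.055   0.2461] [ 0.642  -0.0485  0.1772] [-0.0933  0.044   0.0472]
0 0 0.71 -0.01 0 0
0 0 0.71 0 0.01 0.01
-0.01 0 0.71 -0.01 0 0
0 0 0.71 0 0 0
0 -0.14 0.2 0 0 0
0 -0.14 0.19 0 0 0
0 -0.08 -0.14 0.42 0 0
0 -0.08 -0.14 0.42 0 0
0 -0.08 -0.13 0.42 0 0
0 -0.09 -0.13 0.42 0 0
0 -0.1 -0.12 0.42 0 0
0 -0.09 -0.11 0.42 0 0
0 -0.11 -0.11 0.42 0 0
0 -0.1 -0.09 0.43 0 0
0 -0.11 -0.09 0.42 0 0
0 -0.11 -0.09 0.42 0 0
0 -0.11 -0.08 0.42 0 0
0 -0.11 -0.06 0.42 0 0
0 -0.12 -0.07 0.42 0 0
0 -0.12 -0.05 0.42 0 0
0 -0.12 -0.05 0.42 0 0
0 -0.12 -0.04 0.42 0 0
0 -0.13 -0.03 0.42 0 0
0 -0.12 -0.02 0.43 0 0
0 -0.13 -0.02 0.42 0 0
end [ 0.5661 -0.059   0.1848] max 0.71
150 [] [264, 265, 266, 267, 268, 269, 270, 271, 272, 283, 284, 285, 286, 287, 288, 289]
154 [252, 253, 254, 255, 256, 257, 258] [265, 266, 267, 268, 269, 270, 283, 284, 285, 286, 287, 288, 289]
158 [251, 252, 253, 254, 255, 256, 257, 258, 271] [251, 267, 268, 269, 270, 284, 285, 286, 287, 288, 289]
162 [] [285, 286, 287, 288, 289]
```

move_arm([
  {"x":0,"y":0,"z":0.71,"wx":-0.01,"wy":0,"wz":0,"fingers":1},
  {"x":0,"y":0,"z":0.71,"wx":0,"wy":0.01,"wz":0.01,"fingers":1},
  {"x":-0.01,"y":0,"z":0.71,"wx":-0.01,"wy":0,"wz":0,"fingers":1},
  {"x":0,"y":0,"z":0.71,"wx":0,"wy":0,"wz":0,"fingers":1},
  {"x":0,"y":0,"z":0,"wx":0,"wy":0,"wz":0,"fingers":1},
  {"x":0,"y":-0.14,"z":0.2,"wx":0,"wy":0,"wz":0,"fingers":1},
  {"x":0,"y":-0.14,"z":0.19,"wx":0,"wy":0,"wz":0,"fingers":1},
  {"x":0,"y":0,"z":0,"wx":0,"wy":0,"wz":0,"fingers":1},
])

```text
clock: 21.68
ee_pos: [0.642, -0.0492, 0.1625]
tcp_rot: [1.744, 2.0, 0.651]
wrist_force: [-0.4, 0.4, -0.5]
gripper_width: 0.0172
grip_force: 61.9
```

move_arm([
  {"x":0,"y":-0.08,"z":-0.13,"wx":0.42,"wy":0,"wz":0,"fingers":1},
  {"x":0,"y":-0.08,"z":-0.13,"wx":0.42,"wy":0,"wz":0,"fingers":1},
  {"x":0,"y":-0.08,"z":-0.13,"wx":0.42,"wy":0,"wz":0,"fingers":1},
  {"x":0,"y":-0.09,"z":-0.13,"wx":0.42,"wy":0,"wz":0,"fingers":1},
  {"x":0,"y":-0.1,"z":-0.12,"wx":0.42,"wy":0,"wz":0,"fingers":1},
  {"x":0,"y":-0.09,"z":-0.11,"wx":0.42,"wy":0,"wz":0,"fingers":1},
  {"x":0,"y":-0.11,"z":-0.11,"wx":0.42,"wy":0,"wz":0,"fingers":1},
  {"x":0,"y":-0.1,"z":-0.09,"wx":0.43,"wy":0,"wz":0,"fingers":1},
  {"x":0,"y":-0.11,"z":-0.09,"wx":0.42,"wy":0,"wz":0,"fingers":1},
  {"x":0,"y":-0.11,"z":-0.09,"wx":0.42,"wy":0,"wz":0,"fingers":1},
  {"x":0,"y":-0.11,"z":-0.08,"wx":0.42,"wy":0,"wz":0,"fingers":1},
  {"x":0,"y":-0.11,"z":-0.06,"wx":0.42,"wy":0,"wz":0,"fingers":1},
  {"x":0,"y":-0.12,"z":-0.07,"wx":0.42,"wy":0,"wz":0,"fingers":1},
  {"x":0,"y":-0.12,"z":-0.05,"wx":0.42,"wy":0,"wz":0,"fingers":1},
  {"x":0,"y":-0.12,"z":-0.05,"wx":0.42,"wy":0,"wz":0,"fingers":1},
  {"x":0,"y":-0.12,"z":-0.04,"wx":0.42,"wy":0,"wz":0,"fingers":1},
  {"x":0,"y":-0.13,"z":-0.03,"wx":0.42,"wy":0,"wz":0,"fingers":1},
  {"x":0,"y":-0.12,"z":-0.02,"wx":0.43,"wy":0,"wz":0,"fingers":1},
  {"x":0,"y":-0.13,"z":-0.02,"wx":0.42,"wy":0,"wz":0,"fingers":1},
  {"x":0,"y":0,"z":0,"wx":0,"wy":0,"wz":0,"fingers":1},
])

```text
clock: 24.18
ee_pos: [0.5666, -0.0593, 0.1839]
tcp_rot: [2.034, 2.333, 0.083]
wrist_force: [0.3, -0.2, -1.3]
gripper_width: 0.0171
grip_force: 61.9
```

```bash
python3 - <<'E'
from plan import *
s=robot.grab_frame("side").astype(int);np.save("side3.npy",s);m=np.zeros(s.shape[:2],np.uint8);sl=np.s_[175:222,257:300];m[sl]=s[sl].min(2)>135
n,l,st,ce=cv2.connectedComponentsWithStats(m)
for i in range(1,n):
    if st[i,4]>8: print("side",ce[i],st[i,4])
m=np.zeros(s.shape[:2],np.uint8);sl=np.s_[185:240,225:270];m[sl]=((s[sl][...,0]-s[sl][...,2])>8)&(s[sl].min(2)>150)
n,l,st,ce=cv2.connectedComponentsWithStats(m)
for i in range(1,n):
    if st[i,4]>5: print("pan",ce[i],st[i,4],onz("side",*ce[i],.012))
p,R=cur();print(p,robot.get_obs()["wrist_force"])
H=np.array([[0,1,0],[1,0,0],[0,0,-1]]).T.astype(float)
rows(p,R,[(p+[0,0,.12],R),(np.array([.3805,-.2602,.304]),H),(np.array([.3805,-.2602,.2044]),H)],[4,11,4])
E
```

```text
side [294.9489 181.6861] 137
side [280.3929 202.5179] 56
side [257.5 216.9] 20
pan [231.3889 189.8889] 18 [0.5072 0.1336 0.012 ]
[ 0.5666 -0.0593  0.1839] [-0.6088  0.1497 -0.932 ]
0 0.07 -1 0 0 0
0 0.07 -1 0 0 0
0 0.07 -0.99 0 0 0
0 0.07 -1 0 0 0
-0.53 -0.64 -0.05 0.09 -0.01 0.18
-0.53 -0.63 -0.04 0.09 0 0.18
-0.54 -0.63 -0.04 0.09 -0.01 0.17
-0.55 -0.62 -0.03 0.1 -0.01 0.18
-0.56 -0.62 -0.03 0.09 -0.01 0.18
-0.56 -0.6 -0.02 0.09 0 0.18
-0.58 -0.6 -0.02 0.09 -0.01 0.17
-0.58 -0.6 -0.02 0.09 -0.01 0.18
-0.58 -0.58 -0.01 0.09 -0.01 0.18
-0.6 -0.58 -0.01 0.1 0 0.18
-0.6 -0.57 0 0.09 -0.01 0.18
0 0 0.83 0 0 0
0 0 0.83 0 0 0
0 0 0.83 0 0 0
0 0 0.83 0 0 0
end [ 0.3806 -0.2602  0.2043] max 1.0
```

move_arm([
  {"x":0,"y":0.07,"z":-1,"wx":0,"wy":0,"wz":0,"fingers":1},
  {"x":0,"y":0.07,"z":-1,"wx":0,"wy":0,"wz":0,"fingers":1},
  {"x":0,"y":0.07,"z":-0.99,"wx":0,"wy":0,"wz":0,"fingers":1},
  {"x":0,"y":0.07,"z":-1,"wx":0,"wy":0,"wz":0,"fingers":1},
  {"x":-0.53,"y":-0.64,"z":-0.05,"wx":0.09,"wy":-0.01,"wz":0.18,"fingers":1},
  {"x":-0.53,"y":-0.63,"z":-0.04,"wx":0.09,"wy":0,"wz":0.18,"fingers":1},
  {"x":-0.54,"y":-0.63,"z":-0.04,"wx":0.09,"wy":-0.01,"wz":0.17,"fingers":1},
  {"x":-0.55,"y":-0.62,"z":-0.03,"wx":0.1,"wy":-0.01,"wz":0.18,"fingers":1},
  {"x":-0.56,"y":-0.62,"z":-0.03,"wx":0.09,"wy":-0.01,"wz":0.18,"fingers":1},
  {"x":-0.56,"y":-0.6,"z":-0.02,"wx":0.09,"wy":0,"wz":0.18,"fingers":1},
  {"x":-0.58,"y":-0.6,"z":-0.02,"wx":0.09,"wy":-0.01,"wz":0.17,"fingers":1},
  {"x":-0.58,"y":-0.6,"z":-0.02,"wx":0.09,"wy":-0.01,"wz":0.18,"fingers":1},
  {"x":-0.58,"y":-0.58,"z":-0.01,"wx":0.09,"wy":-0.01,"wz":0.18,"fingers":1},
  {"x":-0.6,"y":-0.58,"z":-0.01,"wx":0.1,"wy":0,"wz":0.18,"fingers":1},
  {"x":-0.6,"y":-0.57,"z":0,"wx":0.09,"wy":-0.01,"wz":0.18,"fingers":1},
  {"x":0,"y":0,"z":0.83,"wx":0,"wy":0,"wz":0,"fingers":1},
  {"x":0,"y":0,"z":0.83,"wx":0,"wy":0,"wz":0,"fingers":1},
  {"x":0,"y":0,"z":0.83,"wx":0,"wy":0,"wz":0,"fingers":1},
  {"x":0,"y":0,"z":0.83,"wx":0,"wy":0,"wz":0,"fingers":1},
  {"x":0,"y":0,"z":0,"wx":0,"wy":0,"wz":0,"fingers":1},
])

```text
clock: 26.72
ee_pos: [0.3793, -0.2597, 0.203]
tcp_rot: [-2.219, -2.219, 0.001]
wrist_force: [-0.3, 0.2, -0.2]
gripper_width: 0.0175
grip_force: 61.7
```

move_arm([
  {"x":0,"y":0,"z":0,"wx":0,"wy":0,"wz":0,"fingers":1},
  {"x":0,"y":0,"z":0,"wx":0,"wy":0,"wz":0,"fingers":1},
])

```text
clock: 26.98
ee_pos: [0.381, -0.2607, 0.2056]
tcp_rot: [2.22, 2.22, -0.0]
wrist_force: [-0.0, -0.7, -1.4]
gripper_width: 0.0171
grip_force: 61.7
```

```bash
python3 - <<'E'
from plan import *
p,R=cur();H=np.array([[0,1,0],[1,0,0],[0,0,-1]]).T.astype(float)
q=np.array([.4384,-.2602,.2045]);print(p,R.T@(q-p)/.03,np.degrees(Ro.from_matrix(R.T@H).as_rotvec())/4,robot.get_obs()["qpos"])
E
```

```text
[ 0.381  -0.2607  0.2056] [0.0178 1.9131 0.0406] [ 0.0173  0.0234 -0.0059] [ 1.1183  0.0872 -0.6161  1.8266  0.0541  1.2423  0.4863]
```

move_arm([
  {"x":0.01,"y":0.3,"z":0,"wx":0,"wy":0,"wz":0,"fingers":1},
  {"x":0,"y":0.3,"z":0,"wx":0,"wy":0,"wz":0,"fingers":1},
  {"x":0,"y":0.3,"z":0,"wx":0,"wy":0,"wz":0,"fingers":1},
])

```text
clock: 27.35
ee_pos: [0.4083, -0.26, 0.2045]
tcp_rot: [2.221, 2.221, -0.0]
wrist_force: [-0.1, 0.8, -1.7]
gripper_width: 0.0172
grip_force: 61.9
```

move_arm([
  {"x":0,"y":0.3,"z":0,"wx":0,"wy":0,"wz":0,"fingers":1},
  {"x":0,"y":0.3,"z":0,"wx":0,"wy":0,"wz":0,"fingers":1},
  {"x":0,"y":0.3,"z":0,"wx":0,"wy":0,"wz":0,"fingers":1},
  {"x":0,"y":0.11,"z":0,"wx":0,"wy":0,"wz":0,"fingers":1},
  {"x":0,"y":0,"z":0,"wx":0,"wy":0,"wz":0,"fingers":1},
])

```text
clock: 27.98
ee_pos: [0.4378, -0.26, 0.2043]
tcp_rot: [-2.221, -2.221, 0.0]
wrist_force: [0.4, -0.6, -2.1]
gripper_width: 0.0174
grip_force: 62.1
```

move_arm([
  {"x":0,"y":0,"z":0.12,"wx":0,"wy":0,"wz":0,"fingers":1},
  {"x":0,"y":0,"z":0.06,"wx":0,"wy":0,"wz":0,"fingers":1},
  {"x":0,"y":0,"z":0,"wx":0,"wy":0,"wz":0,"fingers":1},
  {"x":0,"y":0,"z":0,"wx":0,"wy":0,"wz":0,"fingers":1},
])

```text
clock: 28.48
ee_pos: [0.4376, -0.2601, 0.1991]
tcp_rot: [-2.222, -2.221, 0.001]
wrist_force: [0.6, -0.3, -1.5]
gripper_width: 0.0175
grip_force: 62.0
```

move_arm([
  {"x":0,"y":0.02,"z":0.03,"wx":0,"wy":0,"wz":0,"fingers":1},
  {"x":0,"y":0,"z":0.02,"wx":0,"wy":0,"wz":0,"fingers":1},
  {"x":0,"y":0,"z":0,"wx":0,"wy":0,"wz":0,"fingers":1},
  {"x":0,"y":0,"z":0,"wx":0,"wy":0,"wz":0,"fingers":1},
])

```text
clock: 28.98
ee_pos: [0.4384, -0.2601, 0.1981]
tcp_rot: [2.221, 2.221, -0.001]
wrist_force: [-2.3, 0.9, 5.3]
gripper_width: 0.0172
grip_force: 62.8
```

Seated at the original height; release slowly, then rise.

move_arm([
  {"x":0,"y":0,"z":-0.02,"wx":0,"wy":0,"wz":0,"fingers":0.7},
  {"x":0,"y":0,"z":0,"wx":0,"wy":0,"wz":0,"fingers":0.6},
  {"x":0,"y":0,"z":0,"wx":0,"wy":0,"wz":0,"fingers":0.4},
  {"x":0,"y":0,"z":0,"wx":0,"wy":0,"wz":0,"fingers":0.2},
  {"x":0,"y":0,"z":0,"wx":0,"wy":0,"wz":0,"fingers":0},
  {"x":0,"y":0,"z":0,"wx":0,"wy":0,"wz":0,"fingers":0},
  {"x":0,"y":0,"z":-0.4,"wx":0,"wy":0,"wz":0,"fingers":0},
  {"x":0,"y":0,"z":-0.8,"wx":0,"wy":0,"wz":0,"fingers":0},
  {"x":0,"y":0,"z":-1,"wx":0,"wy":0,"wz":0,"fingers":0},
  {"x":0,"y":0,"z":-1,"wx":0,"wy":0,"wz":0,"fingers":0},
  {"x":0,"y":0,"z":-1,"wx":0,"wy":0,"wz":0,"fingers":0},
  {"x":-1,"y":0,"z":0,"wx":0,"wy":0,"wz":0,"fingers":0},
  {"x":-1,"y":0,"z":0,"wx":0,"wy":0,"wz":0,"fingers":0},
  {"x":-1,"y":0,"z":0,"wx":0,"wy":0,"wz":0,"fingers":0},
  {"x":-1,"y":0,"z":0,"wx":0,"wy":0,"wz":0,"fingers":0},
  {"x":-1,"y":0,"z":0,"wx":0,"wy":0,"wz":0,"fingers":0},
  {"x":0,"y":0,"z":0,"wx":0,"wy":0,"wz":0,"fingers":0},
])

```text
clock: 31.1
ee_pos: [0.4371, -0.4126, 0.324]
tcp_rot: [-2.226, -2.216, 0.001]
wrist_force: [-0.4, -0.2, -1.2]
gripper_width: 0.0854
grip_force: 0.0
```

```bash
python3 - <<'E'
from plan import *
f=robot.grab_frame("side");g=robot.grab_frame("top")
c=lambda f,x,y,w,h:cv2.resize(f[y:y+h,x:x+w,::-1],(400,500),interpolation=cv2.INTER_CUBIC)
cv2.imwrite("pics/end.png",np.hstack([c(f,200,150,136,170),c(g,210,100,160,200)]))
print(robot.get_obs()["clock"],robot.get_obs()["ee_pos"])
E
```

```text
31.2 [ 0.4385 -0.4097  0.3245]
```

View pics/end.png

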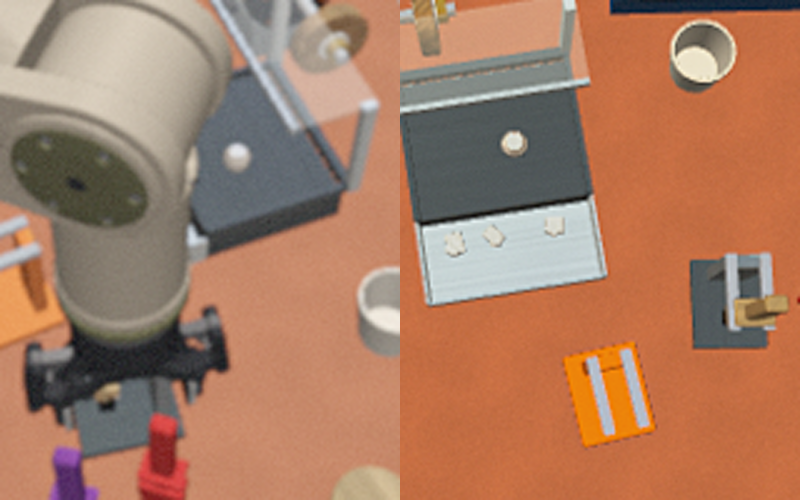

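The top view shows all three offcuts in the pan (455,243), (494,236), (555,226), the gem still on the bed (514,143), and the brush hanging in its fork (755,308). The robot is clear of everything, so I'm handing in.

```bash
python3 -c "
from rig import robot
print(robot.job_done())"
```

```text
the job is handed in; nothing more can be done
None
```

I swept all three offcuts into the pan, left the polished stone where it stood, and hung the brush back in its fork. I handed the job in at about 31 s, but no verdict came back.

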